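# Nudge a panel square into the corner of a drilling jig

### The arm

A 7-joint arm with a two-finger parallel gripper is mounted at the origin on the work surface. World frame = base frame: x ahead of the robot, y to its left, z up, the work surface at z = 0. Lengths are in m, angles in rad, forces in N, time in s.
With the tool pointing down it reaches from about 0.35 to 0.9 m from the base axis. Payload 8.1 kg.
Tool frame: the origin (TCP) lies between the finger pads; the fingertips stand 22 mm ahead of it and the grasp point (between the pads) lies 3 mm ahead of it; z points along the fingers, y is the direction in which the jaws open and shut (so a half turn about z gives the same grasp; the last joint's range is limited). The gripper opens to 92 mm and grips with 3 to 60 N. Pads are 19 mm wide; open, the fingers measure 130 mm over their backs; the gripper's body (75 mm by 190 mm) begins 47 mm behind the grasp point.
Start: joints at [-0.103, 0.434, 0.025, 1.573, -0.012, 1.134, -0.075], TCP at [0.625, -0, 0.249] pointing down, gripper open.
Joint ranges: [-2.62, 2.62], [-0.44, 2.09], [-1.27, 1.32], [0.08, 2.57], [-1.32, 4.46], [0.12, 2], [-2.74, 2.74]. Speed limits (rad/s): [2.22, 2.22, 3.01, 3.01, 3.14, 3.14, 3.14].

### API

Orientations are given as [roll, pitch, yaw] about the fixed x, y, z axes, in that order (R = Rz(yaw) Ry(pitch) Rx(roll)).
In Python, from cell import readout, capture, order gives the robot as it stands. The module is installed in compiled form; this text tells all that it offers.
- The arm moves only by the shell command python3 -m handwheel 'ROWS' [FORCE]. ROWS is JSON, a list of rows, each an object of numbers: "gripper": the opening, from -1 (shut) to 1 (fully open), so that 0 is half open; "x", "y", "z": the shift along the tool's x, y, z as a fraction of full scale; "yaw": the turn about the tool's z as a fraction of full scale. In form: [{"gripper": .., "x": .., "y": .., "z": .., "yaw": ..}, ...]. A call has 1 to 10 rows; each row is the pose to reach, as a shift and turn from the pose measured when the call began, along the tool's axes at that moment, turning the shorter way round; what a row does not reach only later rows make up. Full scale, the value 1, is 0.3 m for a shift and pi rad for a turn. A row lasts 1/10 s, in which the tool goes at most 50 mm and 8.59 degrees, less where a joint would pass 70% of its speed; a pose out of reach is approached as far as the arm can. A call with a number of a shift or a turn outside -1 to 1 is refused whole. A call with a gripper value outside its range is refused whole. The fingers move at their own pace and stop on an object; FORCE is the grip in N (left out, the last holds). Time passes only in rows, so rows that repeat a pose let the fingers close. It gives the time, the measured TCP pose, the force and the opening at its end, in the units of the state.
- readout.observe(): the state, without advancing time (a new reading comes with each control period).
- capture(name): name is "scene" or "side" or "wrist"; returns a dict with "color" (420x560x3 uint8, red, green, blue), "fx", "fy", "cx", "cy" (pixels), "k1" (the pictures are not rectified: a ray, as slopes to the right and down, at radius r is drawn at 1 + k1 r^2 times it, then the intrinsics apply), "R" (3x3) and "t" (3): a world point X has camera coordinates R X + t. Camera axes: x right, y down, z forward; pixel columns grow to the right and rows downward; lengths in m; the calibration is good to about 2 mm. A picture is of the moment at which its call begins. There is no depth.
- order.hand_in(): hands the job in, once; it reports no verdict.
The state is a dict: "time": time; "joint_positions": joint angles; "dq": joint speeds; "joint_efforts": joint torques, N m; "position": TCP position; "eef_rot": TCP orientation; "contact_force": force on the tool from outside, world axes, zero at the start; "ft_torque": the same for the moment, N m; "gripper_width": finger opening in m.
Only numpy, scipy, OpenCV 4.12 (cv2) and the standard library are available. Lean on these libraries where they do the work, as an engineer would, in place of code of your own. Each camera call takes 0.05 s, during which the arm holds its last target. There are 200 camera calls.

### The job

Take the wooden pusher out of its stand and with it, never with the fingers, gently nudge the beech panel that lies on the white jig board: first press its long edge flat against the long fence, then slide it along that fence until its end presses lightly on the short end stop, so that it sits square and touching both. Its edges bruise easily, so push lightly, keep it flat on the board, then stand the pusher upright back in its stand and let go; leave the other things on the bench alone.

Things in the scene. Friction and masses are not known exactly. Their poses are not given: they have to be found in the camera images.
- jig: White board 220 (x) x 260 (y) x 12 mm thick, fixed; origin at the centre of its underside, z up. On it, screwed down rigid and square to its axes, 15 mm high, 20 mm thick, dark wood: the long fence along the +x edge and, at the +y edge, the end stop (x = -30 to 75 mm). They are set by hand and not measured: the fence's inner face lies at x = 77 to 89 mm, the stop's at y = 97 to 109 mm; feel for them.
- panel_center (a point): Centre (half-way up) of the loose beech panel, 90 (x) x 130 (y) x 12 mm thick, 80 to 150 g, two dark bores near its +x long edge, on the jig board, sliding at 1 to 2 N. Its +x edge is to meet the fence, its +y end the stop; at first 22 to 59 mm short of the fence, 22 to 74 of the stop, turned up to 15 degrees. Skewed on a fence it may jam: push the lagging end. Creep (20 mm/s), bear with about 6 N; over 15 N bruises it.
- pusher_center (a point): Centre (half-way up) of the pusher, a light-wood hand tool 90 mm tall, 50 g, standing upright (z up) in its stand: a round foot 30 mm across and 20 mm high at the bottom, and above it a square shank 22 x 22 mm, 70 mm tall, sides along x and y, to be gripped. Its underside is 45 mm below this point and starts 4 mm above the bench.
- stand: Small fixed open plywood box, 60 x 60 x 25 mm high, walls and floor 4 mm (52 mm clear inside), that keeps the pusher upright, left or right of the jig; origin at the centre of its underside, z up.
- tin: Flat tin 64 mm across, 50 mm high, on the side of the jig opposite the stand; bystander, to be left alone. Origin at the centre of its underside.
- offcut: Dark wood offcut 50 x 110 x 35 mm, bystander, to be left alone. Origin at the centre of its underside.
- screwdriver: Screwdriver lying on the bench, bystander, to be left alone. Its axis is along its x.
Things that resemble listed ones, but are neither listed nor needed, are in the scene too. Of the things that look like the stand, the middle-sized one is meant. There is more than one size of the part that bears pusher_center; the job needs the larger.

How it is judged:
By the outcome, as a careful person would: the job done as asked, in the order asked, and still so for the second after the job is handed in, with the robot touching nothing.
It also fails if it takes over 67 s, if anything falls off the work surface, if the arm or the gripper's body presses on something with over 40 N, if the wrist force passes 120 N, or if a joint passes its speed limit or range.

## Working session

There is one attempt and no reset: what is moved stays moved. The work goes in short steps, Python scripts to look and compute and a shell command to move; the robot and the scene stay as the last step left them, time stands still between calls to the robot, and variables do not carry over. Pictures are saved under pics/ and viewed, about 8 in all and at most 12, crops included, and the job is handed in when it is done.

```bash
mkdir -p pics; cat > h.py <<'E'
import numpy as np, cv2
from cell import readout, capture, order
def ray(c,u,v):
    d=np.array([(u-c['cx'])/c['fx'],(v-c['cy'])/c['fy']]); s=d.copy()
    for _ in range(20): s=d/(1+c['k1']*(s@s))
    R=np.array(c['R']);t=np.array(c['t'])
    return -R.T@t, R.T@np.array([s[0],s[1],1])
def onz(c,u,v,z):
    o,d=ray(c,u,v); return o+d*(z-o[2])/d[2]
def proj(c,X):
    p=np.array(c['R'])@np.array(X)+np.array(c['t']); s=p[:2]/p[2]; s=s*(1+c['k1']*(s@s))
    return np.array([s[0]*c['fx']+c['cx'],s[1]*c['fy']+c['cy']])
def save(c,n,box=None,k=1):
    im=cv2.cvtColor(c['color'],cv2.COLOR_RGB2BGR)
    if box: im=im[box[1]:box[3],box[0]:box[2]]
    cv2.imwrite('pics/'+n,cv2.resize(im,None,fx=k,fy=k,interpolation=cv2.INTER_CUBIC))
E
python3 - <<'E'
from h import *
import pickle
s=readout.observe();print(s)
for n in ['scene','side','wrist']:
    c=capture(n); pickle.dump(c,open(n+'.pkl','wb')); print(n,c['k1'],onz(c,280,210,0),-np.array(c['R']).T@np.array(c['t']))
    save(c,n+'0.png',k=1.4)
E
```

```text
{'time': 0.0, 'joint_positions': array([-0.10262653,  0.43517572,  0.02494229,  1.57410464, -0.011608  ,
        1.13398429, -0.07511511]), 'dq': array([ 0.00112711,  0.00109513,  0.00167188,  0.00119917, -0.00068013,
       -0.0004305 ,  0.0006817 ]), 'joint_efforts': array([ 3.89017032e-04, -6.67853522e+01,  9.84863900e-01, -3.14464223e+01,
       -6.05165795e-02,  4.27553023e-02,  1.12382318e-04]), 'position': array([ 6.24522463e-01, -1.75682480e-05,  2.47971023e-01]), 'eef_rot': array([-3.14007004e+00,  1.18105099e-04,  1.57076239e+00]), 'contact_force': array([-0.66688951,  0.06791763,  1.19295779]), 'ft_torque': array([ 0.0206063 ,  0.01183458, -0.02118433]), 'gripper_width': 0.09165687829768167}
scene -0.05050995972173971 [ 0.45255649 -0.00306696  0.        ] [ 0.91301741 -0.60915486  0.75401158]
side -0.21375209743385454 [ 0.51912398 -0.08220412  0.        ] [0.31943451 0.95327815 0.68866346]
wrist -0.04171056076386848 [ 0.62465325 -0.0205688   0.        ] [0.62573069 0.0664288  0.38383293]
```

View pics/scene0.png

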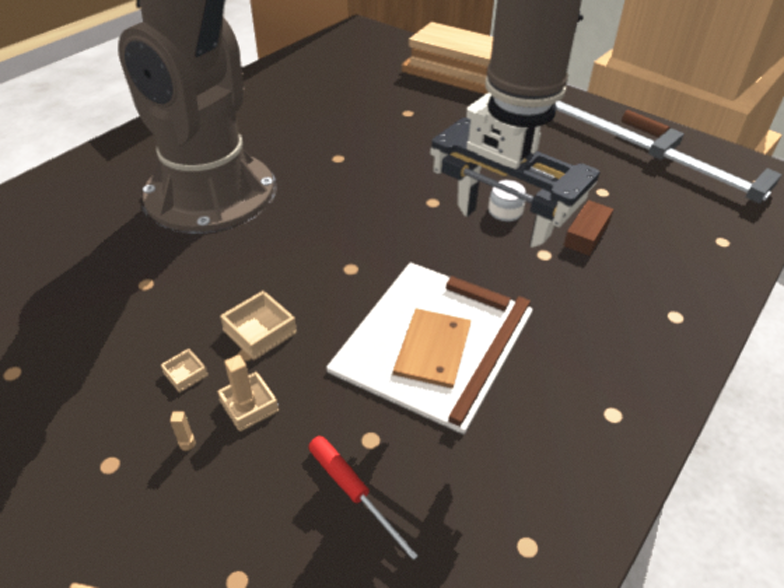

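View pics/side0.png

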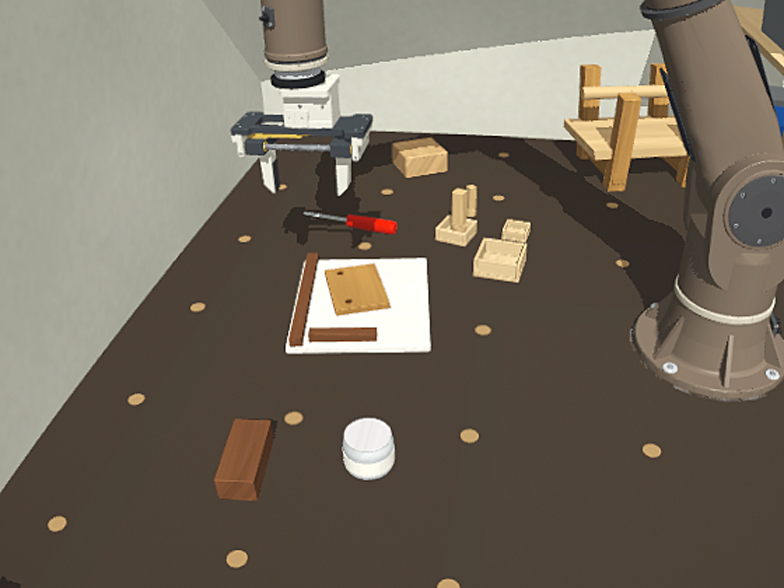

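Candidates in the scene picture (in displayed 1.4x px): pushers are the large one in a box at (240,380) and the small one at (182,430). The boxes are large (258,322), middle (248,400) and small (184,370). I choose the large pusher in the middle box. The jig is at (430,345), the panel at (433,347), the tin at (507,200), the offcut at (590,228) and the screwdriver at (350,480). The side view agrees.

```bash
python3 - <<'E'
from h import *
import pickle
def rect(c,mask,z,name):
    cs,_=cv2.findContours(mask.astype(np.uint8),cv2.RETR_EXTERNAL,cv2.CHAIN_APPROX_NONE)
    k=max(cs,key=cv2.contourArea)
    P=np.array([onz(c,*p[0],z)[:2] for p in k]).astype(np.float32)
    (x,y),(w,h),a=cv2.minAreaRect(P*1000)
    print(name,'ctr',round(x,1),round(y,1),'size',round(w,1),round(h,1),'ang',round(a,1))
S=pickle.load(open('scene.pkl','rb'));D=pickle.load(open('side.pkl','rb'))
for n,c,rj,rs in [('scene',S,(225,180,385,315),(150,250,205,310)),('side',D,(200,178,312,257),(305,130,345,178))]:
    hsv=cv2.cvtColor(c['color'],cv2.COLOR_RGB2HSV).astype(int)
    H,Sa,V=hsv[...,0],hsv[...,1],hsv[...,2]
    def roi(m,r):
        o=np.zeros_like(m);o[r[1]:r[3],r[0]:r[2]]=m[r[1]:r[3],r[0]:r[2]];return o
    rect(c,roi(V>95,rj)&((Sa<60)|(V>95)),.012,n+' jig+panel')
    rect(c,roi((Sa>90)&(V>110),rj),.024,n+' panel')
    px={'scene':[(433,347)],'side':[(355,290)]}[n]
    print(hsv[int(px[0][1]/1.4),int(px[0][0]/1.4)])
    save(c,n+'_crop.png',(rj[0],rj[1],rj[2],rj[3]),3)
a=cv2.imread('pics/scene_crop.png');cr=cv2.cvtColor(S['color'][240:330,110:215],cv2.COLOR_RGB2BGR)
b=cv2.resize(cr,None,fx=4,fy=4,interpolation=cv2.INTER_CUBIC)
b2=cv2.resize(cv2.cvtColor(D['color'][125:205,300:385],cv2.COLOR_RGB2BGR),None,fx=4,fy=4,interpolation=cv2.INTER_CUBIC)
o=np.zeros((360,780,3),np.uint8);o[:,:420]=b;o[:320,430:770]=b2;cv2.imwrite('pics/pcrop.png',o)
E
```

```text
scene jig+panel ctr 564.4 -39.8 size 225.9 284.5 ang 9.2
scene panel ctr 579.6 -69.9 size 88.0 133.7 ang 22.2
[ 15 134 229]
side jig+panel ctr 565.6 -49.8 size 222.7 303.7 ang 9.0
side panel ctr 575.3 -57.1 size 88.2 140.1 ang 22.2
[ 17 148 202]
```

View pics/pcrop.png

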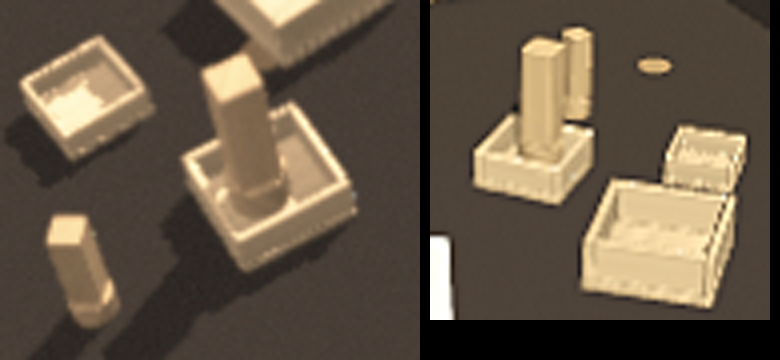

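View pics/scene_crop.png

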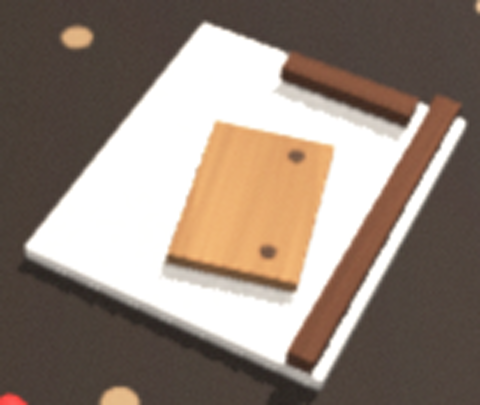

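```bash
python3 - <<'E'
from h import *
import pickle
S=pickle.load(open('scene.pkl','rb'));D=pickle.load(open('side.pkl','rb'))
def f(c,name,pts,off,k,z):
    P=np.array([onz(c,p[0]/k+off[0],p[1]/k+off[1],z)[:2]*1000 for p in pts])
    r=cv2.minAreaRect(P.astype(np.float32)) if len(P)>2 else None
    print(name,P.round(1).tolist(),'mean',P.mean(0).round(1),[ (round(float(np.degrees(np.arctan2(*(P[(i+1)%len(P)]-P[i])[::-1]))),1),round(float(np.linalg.norm(P[(i+1)%len(P)]-P[i])),0)) for i in range(len(P))])
o=(225,180)
f(S,'jig',[(205,22),(27,247),(320,383),(466,122)],o,3,.012)
f(S,'panel',[(215,122),(168,257),(296,288),(333,146)],o,3,.024)
f(S,'fence',[(434,96),(290,355)],o,3,.027)
f(S,'stop',[(285,64),(410,113)],o,3,.027)
o=(110,240)
f(S,'rim',[(183,158),(240,258),(354,185),(290,103)],o,4,.025)
f(S,'ptop',[(202,68),(215,103),(260,88),(245,54)],o,4,.094)
f(D,'rimD',[(475,158),(520,115),(594,133),(560,172)],(300-107.5,125),4,.025)
f(D,'ptopD',[(523,45),(540,38),(566,42),(550,52)],(300-107.5,125),4,.094)
f(S,'smallpusher top',[(68,220)],o,4,.06)
f(S,'bigbox near corner',[(285,66),(220,35)],o,4,.0)
f(S,'tin',[(507,185)],(0,0),1.4,.05); f(S,'screwdriver',[(320,440),(413,555)],(0,0),1.4,.01)
E
```

```text
jig [[437.6, 67.2], [479.7, -189.3], [694.7, -156.9], [654.3, 99.8]] mean [566.6 -44.8] [(-80.7, 260.0), (8.6, 217.0), (98.9, 260.0), (-171.4, 219.0)]
panel [[515.6, -25.7], [565.0, -144.6], [645.7, -113.1], [595.5, 7.7]] mean [580.5 -68.9] [(-67.4, 129.0), (21.3, 87.0), (112.6, 131.0), (-157.3, 87.0)]
fence [[627.7, 94.2], [673.1, -160.4]] mean [650.4 -33.1] [(-79.9, 259.0), (100.1, 259.0)]
stop [[522.4, 53.5], [622.8, 67.9]] mean [572.6  60.7] [(8.2, 102.0), (-171.8, 102.0)]
rim [[398.1, -321.8], [461.7, -343.7], [473.5, -281.9], [413.8, -266.3]] mean [ 436.8 -303.4] [(-19.1, 67.0), (79.2, 63.0), (165.4, 62.0), (-105.8, 58.0)]
ptop [[415.2, -309.6], [434.9, -319.6], [444.3, -301.2], [424.3, -291.7]] mean [ 429.7 -305.5] [(-26.9, 22.0), (63.1, 21.0), (154.7, 22.0), (-117.0, 20.0)]
rimD [[467.8, -270.6], [444.9, -335.9], [392.9, -315.9], [410.7, -258.6]] mean [ 429.1 -295.3] [(-109.4, 69.0), (159.0, 56.0), (72.7, 60.0), (-11.9, 58.0)]
ptopD [[440.2, -301.6], [430.3, -313.7], [412.8, -309.7], [421.8, -293.2]] mean [ 426.3 -304.5] [(-129.5, 16.0), (167.2, 18.0), (61.4, 19.0), (-24.4, 20.0)]
smallpusher top [[408.8, -390.6]] mean [ 408.8 -390.6] [(0.0, 0.0)]
bigbox near corner [[376.9, -239.1], [334.8, -245.8]] mean [ 355.8 -242.5] [(-171.0, 43.0), (9.0, 43.0)]
tin [[473.0, 315.6]] mean [473.  315.6] [(0.0, 0.0)]
screwdriver [[552.6, -285.8], [741.6, -334.5]] mean [ 647.1 -310.1] [(-14.5, 195.0), (165.5, 195.0)]
```

Large pusher at (428,-305) mm with yaw about -25° (mod 90). Stand at (433,-300). Jig centre (566,-45), yaw +8.8°. Panel at (580,-69), yaw 22°. I'll move above the pusher and check with the wrist camera.

```bash
python3 -m handwheel '[{"gripper":0.5,"x":-0.9,"y":-0.58,"z":0.1,"yaw":0.14},{"gripper":0.5,"x":-0.9,"y":-0.58,"z":0.1,"yaw":0.14},{"gripper":0.5,"x":-0.9,"y":-0.58,"z":0.1,"yaw":0.14},{"gripper":0.5,"x":-0.9,"y":-0.58,"z":0.1,"yaw":0.14},{"gripper":0.5,"x":-0.9,"y":-0.58,"z":0.1,"yaw":0.14},{"gripper":0.5,"x":-0.9,"y":-0.58,"z":0.1,"yaw":0.14},{"gripper":0.5,"x":-0.9,"y":-0.58,"z":0.1,"yaw":0.14},{"gripper":0.5,"x":-0.9,"y":-0.58,"z":0.1,"yaw":0.14},{"gripper":0.5,"x":-0.9,"y":-0.58,"z":0.1,"yaw":0.14}]' 40
python3 - <<'E'
from h import *
import pickle
c=capture('wrist');pickle.dump(c,open('w1.pkl','wb'));save(c,'w1.png',k=1.4);s=readout.observe();print(s['position'],s['eef_rot'],s['contact_force'])
E
```

```text
time: 1.05
position: [0.4504, -0.2701, 0.2183]
eef_rot: [-3.14, 0.0, 1.13]
contact_force: [1.5, -0.2, 0.7]
gripper_width: 0.0691
[ 0.45112112 -0.26919103  0.21830395] [-3.14045760e+00 -2.37196587e-05  1.13166553e+00] [-0.13364999  0.67400426 -1.30137268]
```

View pics/w1.png

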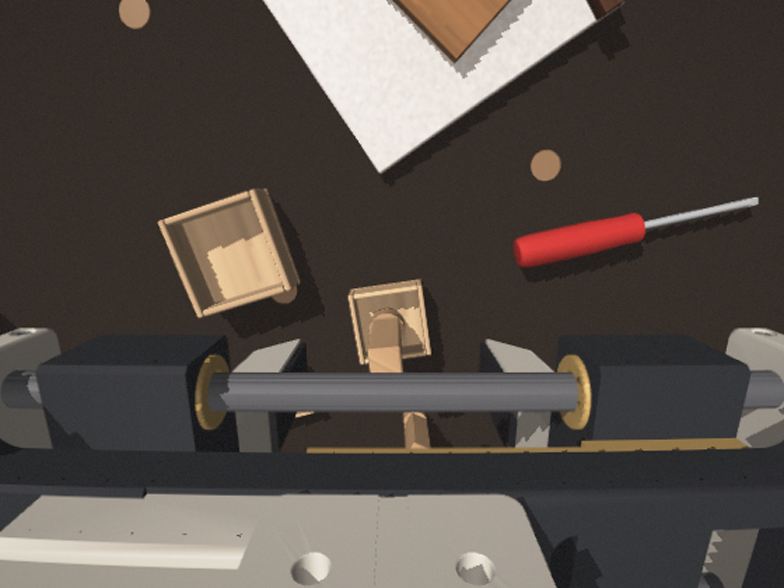

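```bash
python3 - <<'E'
from h import *
import pickle
c=pickle.load(open('w1.pkl','rb'))
P=np.array([onz(c,u/1.4,v/1.4,.025)[:2] for u,v in [(349,291),(420,281),(430,354),(358,363)]])*1000
print(P.round(1),P.mean(0)); d=P[1]-P[0]; print(np.degrees(np.arctan2(d[1],d[0])),np.linalg.norm(d))
for X in [(.428,-.305),(.43,-.303),(.4265,-.305)]: print(proj(c,[*X,.024])*1.4,proj(c,[*X,.06])*1.4)
for z,v in[(.05,345),(.06,360)]:
  print(z,[onz(c,u/1.4,v/1.4,z)[:2]*1000 for u in (369.5,402)])
th=1.1317; tx=np.array([np.cos(th),np.sin(th)]); ty=np.array([np.sin(th),-np.cos(th)])
d=np.array([.428,-.305])-np.array([.4508,-.2695]); print('shift tool x,y /0.3',d@tx/.3,d@ty/.3)
E
```

```text
[[ 416.6 -260.2]
 [ 471.1 -276.9]
 [ 453.3 -336.4]
 [ 395.8 -318.3]] [ 434.20099829 -297.95431657]
-17.002101604914905 57.02300509872828
[386.08633426 333.26769891] [385.25916936 348.48382822]
[387.24570953 330.16915417] [386.54653285 345.07163996]
[384.4336227  334.00837159] [383.42226794 349.29896756]
0.05 [array([ 416.60787189, -300.60832158]), array([ 438.98008646, -311.10904792])]
0.06 [array([ 413.50935262, -308.2177279 ]), array([ 435.35413626, -318.46703285])]
shift tool x,y /0.3 -0.13941703266794275 -0.018484284672216602
```

```bash
python3 -m handwheel '[{"gripper":0.4,"x":-0.139,"y":-0.017,"z":0.05,"yaw":0},{"gripper":0.4,"x":-0.139,"y":-0.017,"z":0.1,"yaw":0},{"gripper":0.4,"x":-0.139,"y":-0.017,"z":0.25,"yaw":0},{"gripper":0.4,"x":-0.139,"y":-0.017,"z":0.38,"yaw":0},{"gripper":0.4,"x":-0.139,"y":-0.017,"z":0.48,"yaw":0},{"gripper":0.4,"x":-0.139,"y":-0.017,"z":0.527,"yaw":0},{"gripper":0.4,"x":-0.139,"y":-0.017,"z":0.527,"yaw":0},{"gripper":0.4,"x":-0.139,"y":-0.017,"z":0.527,"yaw":0}]' 40
python3 -c "
from h import *
c=capture('side');save(c,'s2.png',(270,60,410,200),4)"
```

```text
time: 1.9
position: [0.4296, -0.3039, 0.0605]
eef_rot: [-3.14, -0.0, 1.133]
contact_force: [-0.5, -0.7, 0.3]
gripper_width: 0.0643
```

View pics/s2.png

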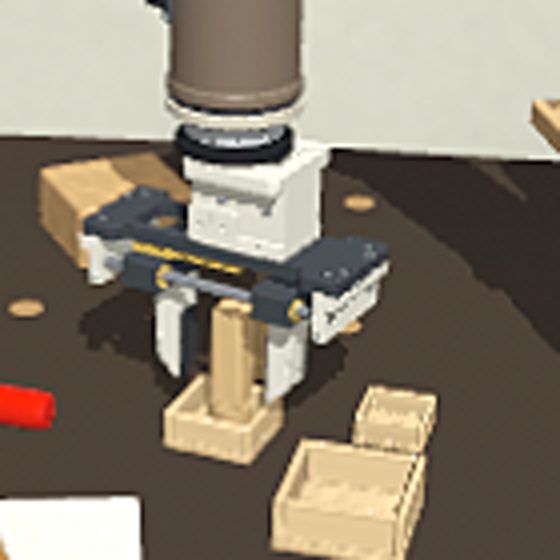

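The side crop shows the fingers straddling the shank at (232,350), above the rim. Closing.

```bash
python3 -m handwheel '[{"gripper":-0.3},{"gripper":-0.5},{"gripper":-0.7},{"gripper":-0.8},{"gripper":-1},{"gripper":-1},{"gripper":-1}]' 50
python3 -m handwheel '[{"gripper":-1,"z":-0.05},{"gripper":-1,"z":-0.15},{"gripper":-1,"z":-0.25},{"gripper":-1,"z":-0.25}]' 50
python3 - <<'E'
from h import *
import pickle
s=readout.observe();print(s)
for n in ['side','scene']:
    c=capture(n);pickle.dump(c,open(n+'3.pkl','wb'))
    u,v=proj(c,s['position']).astype(int);print(n,u,v); save(c,n+'3.png',(max(u-70,0),max(v-60,0),u+70,v+80),4)
a=cv2.imread('pics/side3.png');b=cv2.imread('pics/scene3.png');h=min(len(a),len(b));cv2.imwrite('pics/lift.png',cv2.resize(np.hstack([a[:h],b[:h]]),None,fx=.7,fy=.7))
E
```

```text
{'time': 1.95, 'joint_positions': array([ 0.38670184,  0.51869085,  0.17382426,  2.01574082, -0.14876565,
        0.61878238,  0.22175891]), 'dq': array([ 0.00386794, -0.01441303,  0.0057795 , -0.00232465, -0.00021252,
       -0.00412057,  0.00112738]), 'joint_efforts': array([-9.95421410e-02, -5.93841827e+01,  3.22924890e+00, -1.94133246e+01,
       -4.54314135e-02,  7.56149366e-02, -2.46458119e-03]), 'position': array([ 0.4297905 , -0.30434153,  0.06101418]), 'eef_rot': array([ 3.14144148e+00, -2.20513723e-04,  1.13304734e+00]), 'contact_force': array([-0.38751683,  0.83367289,  0.08243895]), 'ft_torque': array([ 0.02153421,  0.01115923, -0.02432647]), 'gripper_width': 0.06422321347668432}
side 327 147
scene 170 270schema error: expected keys gripper, x, y, z, yaw
schema error: expected keys gripper, x, y, z, yaw
```

View pics/lift.png

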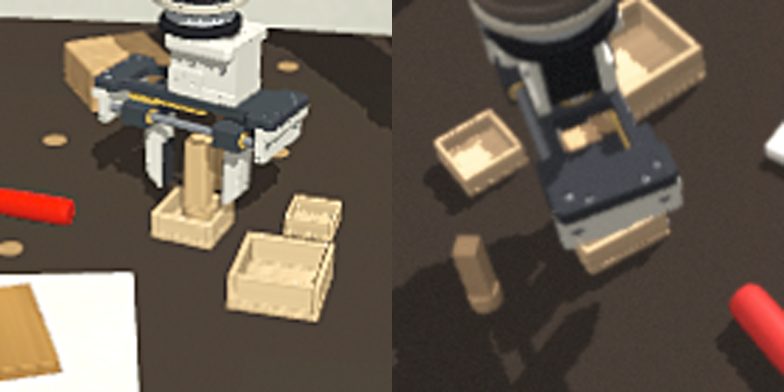

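The rows were refused because every key is required; the picture only shows the open straddle again. Retrying with full rows.

```bash
python3 -m handwheel '[{"gripper":0,"x":0,"y":0,"z":0,"yaw":0},{"gripper":-0.3,"x":0,"y":0,"z":0,"yaw":0},{"gripper":-0.5,"x":0,"y":0,"z":0,"yaw":0},{"gripper":-0.7,"x":0,"y":0,"z":0,"yaw":0},{"gripper":-1,"x":0,"y":0,"z":0,"yaw":0},{"gripper":-1,"x":0,"y":0,"z":0,"yaw":0},{"gripper":-1,"x":0,"y":0,"z":0,"yaw":0}]' 50
python3 -m handwheel '[{"gripper":-1,"x":0,"y":0,"z":-0.05,"yaw":0},{"gripper":-1,"x":0,"y":0,"z":-0.15,"yaw":0},{"gripper":-1,"x":0,"y":0,"z":-0.25,"yaw":0},{"gripper":-1,"x":0,"y":0,"z":-0.25,"yaw":0}]' 50
python3 -c "
from h import *
s=readout.observe();print(s['position'],s['eef_rot'],s['contact_force'],s['gripper_width'])"
```

```text
time: 2.75
position: [0.4296, -0.3048, 0.0613]
eef_rot: [3.141, -0.0, 1.132]
contact_force: [-0.2, 0.5, 0.5]
gripper_width: 0.0212
time: 3.15
position: [0.4314, -0.3061, 0.1397]
eef_rot: [3.135, 0.0, 1.132]
contact_force: [-0.2, -0.1, -0.1]
gripper_width: 0.0219
[ 0.43137497 -0.30607312  0.13973298] [3.13471394e+00 3.14820443e-04 1.13201760e+00] [-0.24053018 -0.115741   -0.08982656] 0.021890129617297114
```

Holding the 22 mm shank. Next I carry it over the jig and turn the tool to the jig axes (tool y = jig x, tool x = jig y).

```bash
python3 -m handwheel '[{"gripper":-1,"x":0.15,"y":-0.02,"z":0,"yaw":-0.05},{"gripper":-1,"x":0.3,"y":-0.04,"z":0,"yaw":-0.09},{"gripper":-1,"x":0.45,"y":-0.06,"z":0,"yaw":-0.14},{"gripper":-1,"x":0.6,"y":-0.08,"z":0,"yaw":-0.188},{"gripper":-1,"x":0.74,"y":-0.094,"z":0,"yaw":-0.188},{"gripper":-1,"x":0.79,"y":-0.094,"z":0,"yaw":-0.188},{"gripper":-1,"x":0.79,"y":-0.094,"z":0,"yaw":-0.188},{"gripper":-1,"x":0.79,"y":-0.094,"z":0,"yaw":-0.188}]' 50
python3 - <<'E'
from h import *
import pickle
s=readout.observe();print(s['position'],s['eef_rot'],s['contact_force'],s['gripper_width'])
c=capture('wrist');pickle.dump(c,open('w4.pkl','wb'));save(c,'w4.png',k=1.4)
E
```

```text
time: 3.95
position: [0.506, -0.0803, 0.1389]
eef_rot: [3.137, 0.004, 1.722]
contact_force: [-0.7, -0.5, -0.0]
gripper_width: 0.0222
[ 0.50599356 -0.0803043   0.13889574] [3.13728349 0.00442801 1.72229714] [-0.72999415 -0.50735382 -0.00733885] 0.02219670106587373
```

View pics/w4.png

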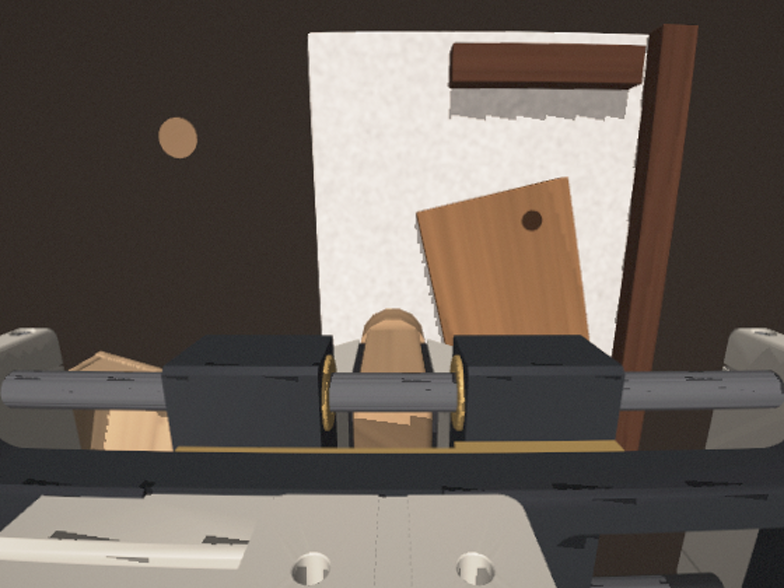

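```bash
python3 - <<'E'
from h import *
import pickle
c=pickle.load(open('w4.pkl','rb'))
q=lambda u,v,z:onz(c,u/1.4,v/1.4,z)[:2]*1000
ang=lambda a,b:np.degrees(np.arctan2(*(b-a)[::-1]))
L=[q(322,330,.012),q(308,34,.012)];B=[q(308,34,.012),q(648,34,.012)];F=[q(616,350,.012),q(640,110,.012)];St=[q(452,88,.012),q(640,87,.012)]
print('left',ang(*L)-90,'back',ang(*B),'fence',ang(*F)-90,'stop',ang(*St))
P=[q(416,212,.024),q(567,178,.024)];print('panel end',ang(*P),np.linalg.norm(P[1]-P[0]),'edges',ang(q(443,340,.024),P[0])-90,ang(q(588,336,.024),P[1])-90)
th=np.radians(ang(*P)); ctr=(P[0]+P[1])/2-65*np.array([-np.sin(th),np.cos(th)]);print('panel ctr',ctr)
s=np.array([506.,-80.3]);y=1.722;ex=np.array([np.sin(y),-np.cos(y)]);ey=np.array([np.cos(y),np.sin(y)])
for n,p in dict(corner=L[1],F0=F[0],F1=F[1],S0=St[0],S1=St[1],P0=P[0],P1=P[1],ctr=ctr).items(): print(n,p.round(1),'rel TCP tool y(jigx),tool x(jigy):',((p-s)@ex).round(1),((p-s)@ey).round(1))
E
```

```text
left 9.213641845964673 back 9.44961786959754 fence 10.311978713488543 stop 9.963101830350254
panel end 21.46717054665435 88.8715846228446 edges 21.65126950250952 22.234279125387403
panel ctr [577.43652406 -65.02079443]
corner [437.2  66.7] rel TCP tool y(jigx),tool x(jigy): -45.9 155.7
F0 [660.3 -89.2] rel TCP tool y(jigx),tool x(jigy): 151.2 -32.0
F1 [633.6  57.9] rel TCP tool y(jigx),tool x(jigy): 146.9 117.4
S0 [522.   51.1] rel TCP tool y(jigx),tool x(jigy): 35.6 127.5
S1 [630.2  70.1] rel TCP tool y(jigx),tool x(jigy): 145.4 130.0
P0 [512.3 -20.8] rel TCP tool y(jigx),tool x(jigy): 15.2 57.9
P1 [595.   11.7] rel TCP tool y(jigx),tool x(jigy): 101.8 77.6
ctr [577.4 -65. ] rel TCP tool y(jigx),tool x(jigy): 72.9 4.3
```

```bash
python3 -m handwheel '[{"gripper":-1,"x":0.028,"y":-0.015,"z":0.08,"yaw":0},{"gripper":-1,"x":0.028,"y":-0.015,"z":0.15,"yaw":0},{"gripper":-1,"x":0.028,"y":-0.015,"z":0.2,"yaw":0},{"gripper":-1,"x":0.028,"y":-0.015,"z":0.221,"yaw":0},{"gripper":-1,"x":0.028,"y":-0.015,"z":0.221,"yaw":0},{"gripper":-1,"x":0.028,"y":-0.015,"z":0.221,"yaw":0}]' 50
python3 -m handwheel '[{"gripper":-1,"x":0,"y":0.006,"z":0,"yaw":0},{"gripper":-1,"x":0,"y":0.012,"z":0,"yaw":0},{"gripper":-1,"x":0,"y":0.018,"z":0,"yaw":0},{"gripper":-1,"x":0,"y":0.024,"z":0,"yaw":0},{"gripper":-1,"x":0,"y":0.03,"z":0,"yaw":0},{"gripper":-1,"x":0,"y":0.036,"z":0,"yaw":0}]' 50
```

```text
time: 4.6
position: [0.5006, -0.0745, 0.0731]
eef_rot: [3.137, 0.005, 1.72]
contact_force: [1.3, 0.0, -0.6]
gripper_width: 0.0217
time: 5.2
position: [0.5115, -0.0728, 0.0732]
eef_rot: [3.137, 0.005, 1.72]
contact_force: [0.3, -0.9, -0.4]
gripper_width: 0.0219
```

```bash
python3 -m handwheel '[{"gripper":-1,"x":0,"y":0.006,"z":0,"yaw":0},{"gripper":-1,"x":0,"y":0.012,"z":0,"yaw":0},{"gripper":-1,"x":0,"y":0.018,"z":0,"yaw":0},{"gripper":-1,"x":0,"y":0.024,"z":0,"yaw":0},{"gripper":-1,"x":0,"y":0.03,"z":0,"yaw":0},{"gripper":-1,"x":0,"y":0.036,"z":0,"yaw":0},{"gripper":-1,"x":0,"y":0.042,"z":0,"yaw":0},{"gripper":-1,"x":0,"y":0.048,"z":0,"yaw":0},{"gripper":-1,"x":0,"y":0.054,"z":0,"yaw":0},{"gripper":-1,"x":0,"y":0.06,"z":0,"yaw":0}]' 50
cat >> h.py <<'E'
def look(tag):
    """Panel and fence from the wrist view, in jig-aligned axes rel. to TCP."""
    import pickle
    s=readout.observe();c=capture('wrist');pickle.dump(c,open(tag+'.pkl','wb'));y=s['eef_rot'][2];p0=s['position'][:2]*1000
    ex=np.array([np.sin(y),-np.cos(y)]);ey=np.array([np.cos(y),np.sin(y)])
    print('pos',(s['position']*1000).round(1),'yaw',np.degrees(y).round(2),'F jig x,y,z',(s['contact_force'][:2]@ex).round(1),(s['contact_force'][:2]@ey).round(1),s['contact_force'][2].round(1))
    hsv=cv2.cvtColor(c['color'],cv2.COLOR_RGB2HSV).astype(int);m=((hsv[...,0]>8)&(hsv[...,0]<22)&(hsv[...,1]>90)&(hsv[...,2]>110)).astype(np.uint8)
    m[245:]=0
    cs,_=cv2.findContours(m,cv2.RETR_EXTERNAL,cv2.CHAIN_APPROX_NONE);k=max(cs,key=cv2.contourArea)
    ap=cv2.approxPolyDP(k,4,True)[:,0]
    for u,v in ap:
        q=onz(c,u,v,.024)[:2]*1000-p0;print((int(u),int(v)),'jig x,y rel TCP',(q@ex).round(1),(q@ey).round(1))
E
python3 -c "
from h import *
look('w5')"
```

```text
time: 6.2
position: [0.5294, -0.0701, 0.0733]
eef_rot: [3.137, 0.005, 1.72]
contact_force: [-1.2, 0.2, -1.4]
gripper_width: 0.0216
pos [529.4 -70.1  73.3] yaw 98.53 F jig x,y,z -1.2 0.3 -1.4
(432, 136) jig x,y rel TCP 92.3 69.8
(289, 165) jig x,y rel TCP 6.6 52.1
(304, 242) jig x,y rel TCP 16.7 3.0
(414, 238) jig x,y rel TCP 88.2 5.6
(422, 244) jig x,y rel TCP 94.0 1.4
(442, 244) jig x,y rel TCP 107.5 1.3
```

```bash
python3 -m handwheel '[{"gripper":-1,"x":0,"y":-0.02,"z":0,"yaw":0},{"gripper":-1,"x":0,"y":-0.042,"z":0,"yaw":0},{"gripper":-1,"x":0.05,"y":-0.042,"z":0,"yaw":0},{"gripper":-1,"x":0.1,"y":-0.042,"z":0,"yaw":0},{"gripper":-1,"x":0.1,"y":-0.036,"z":0,"yaw":0},{"gripper":-1,"x":0.1,"y":-0.03,"z":0,"yaw":0},{"gripper":-1,"x":0.1,"y":-0.024,"z":0,"yaw":0},{"gripper":-1,"x":0.1,"y":-0.018,"z":0,"yaw":0}]' 50
python3 -m handwheel '[{"gripper":-1,"x":0,"y":0.006,"z":0,"yaw":0},{"gripper":-1,"x":0,"y":0.012,"z":0,"yaw":0},{"gripper":-1,"x":0,"y":0.018,"z":0,"yaw":0},{"gripper":-1,"x":0,"y":0.024,"z":0,"yaw":0},{"gripper":-1,"x":0,"y":0.03,"z":0,"yaw":0},{"gripper":-1,"x":0,"y":0.036,"z":0,"yaw":0},{"gripper":-1,"x":0,"y":0.042,"z":0,"yaw":0},{"gripper":-1,"x":0,"y":0.048,"z":0,"yaw":0}]' 50
python3 -c "
from h import *
look('w6')"
```

```text
time: 7.05
position: [0.5201, -0.0415, 0.0731]
eef_rot: [3.137, 0.005, 1.719]
contact_force: [-0.5, 0.1, -0.4]
gripper_width: 0.0219
time: 7.85
position: [0.5345, -0.0393, 0.0731]
eef_rot: [3.137, 0.005, 1.719]
contact_force: [-0.9, 1.3, -0.8]
gripper_width: 0.022
pos [534.5 -39.3  73.1] yaw 98.51 F jig x,y,z -0.7 1.4 -0.8
(441, 197) jig x,y rel TCP 102.5 32.7
(301, 205) jig x,y rel TCP 14.3 27.4
(303, 243) jig x,y rel TCP 16.0 2.3
(293, 225) jig x,y rel TCP 9.4 14.4
(276, 221) jig x,y rel TCP -1.4 17.0
(264, 228) jig x,y rel TCP -9.0 12.4
(258, 244) jig x,y rel TCP -13.0 1.7
(398, 238) jig x,y rel TCP 77.6 5.6
(393, 232) jig x,y rel TCP 74.0 9.7
(401, 221) jig x,y rel TCP 78.4 17.0
(413, 226) jig x,y rel TCP 86.6 13.7
(407, 238) jig x,y rel TCP 83.6 5.6
(439, 244) jig x,y rel TCP 105.4 1.4
```

```bash
python3 -m handwheel '[{"gripper":-1,"x":0,"y":-0.02,"z":0,"yaw":0},{"gripper":-1,"x":-0.04,"y":-0.02,"z":0,"yaw":0},{"gripper":-1,"x":-0.085,"y":-0.02,"z":0,"yaw":0},{"gripper":-1,"x":-0.085,"y":-0.014,"z":0,"yaw":0},{"gripper":-1,"x":-0.085,"y":-0.008,"z":0,"yaw":0},{"gripper":-1,"x":-0.085,"y":-0.002,"z":0,"yaw":0},{"gripper":-1,"x":-0.085,"y":0.004,"z":0,"yaw":0},{"gripper":-1,"x":-0.085,"y":0.01,"z":0,"yaw":0},{"gripper":-1,"x":-0.085,"y":0.016,"z":0,"yaw":0},{"gripper":-1,"x":-0.085,"y":0.022,"z":0,"yaw":0}]' 50
python3 -m handwheel '[{"gripper":-1,"x":0,"y":0.005,"z":0,"yaw":0},{"gripper":-1,"x":0,"y":0.01,"z":0,"yaw":0}]' 50
python3 -c "
from h import *
look('w7')"
```

```text
time: 8.9
position: [0.5427, -0.0629, 0.0727]
eef_rot: [3.141, 0.004, 1.72]
contact_force: [-9.1, 1.0, 4.0]
gripper_width: 0.022
time: 9.1
position: [0.5442, -0.062, 0.0723]
eef_rot: [-3.139, 0.003, 1.721]
contact_force: [-7.2, 1.4, 1.9]
gripper_width: 0.0219
pos [544.2 -62.   72.3] yaw 98.58 F jig x,y,z -6.9 2.5 1.9
(448, 163) jig x,y rel TCP 103.0 54.1
(302, 166) jig x,y rel TCP 14.0 51.7
(304, 242) jig x,y rel TCP 16.2 3.4
(293, 225) jig x,y rel TCP 9.0 14.8
(276, 221) jig x,y rel TCP -1.7 17.4
(263, 229) jig x,y rel TCP -10.0 12.1
(258, 244) jig x,y rel TCP -13.3 2.0
(323, 244) jig x,y rel TCP 28.5 2.1
(324, 238) jig x,y rel TCP 29.0 6.2
(414, 238) jig x,y rel TCP 87.1 6.2
(422, 244) jig x,y rel TCP 92.8 2.1
(440, 244) jig x,y rel TCP 104.8 2.1
```

```bash
python3 -c "
from h import *
import pickle
c=pickle.load(open('w7.pkl','rb'));save(c,'w7.png',(270,0,510,255),2.9-.6)
"
```

```text
(no output)
```

View pics/w7.png

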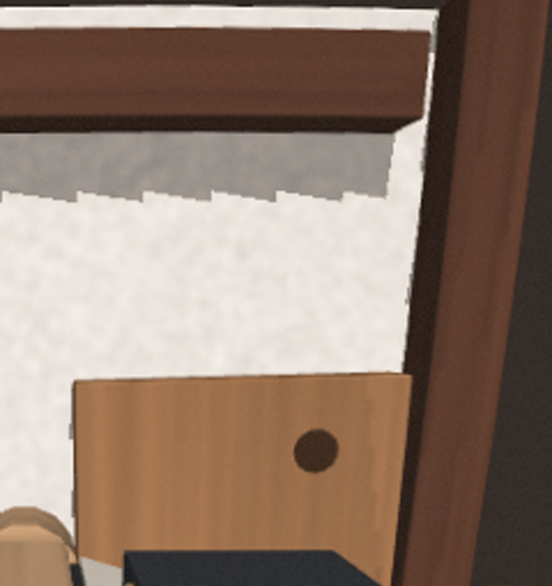

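```bash
python3 - <<'E'
from h import *
import pickle
c=pickle.load(open('w7.pkl','rb'));g=c['color'].astype(int)
p0=np.array([544.2,-62.]);y=np.radians(98.58);ex=np.array([np.sin(y),-np.cos(y)]);ey=np.array([np.cos(y),np.sin(y)])
R=[]
for v in list(range(60,240,20)):
    r=g[v,:,0]; i=430
    while r[i]>85:i+=1   # into dark face
    j=i+3
    while r[j]<75 and j<520:j+=1 # onto fence top
    q=lambda u,z:(lambda d:((d@ex).round(1),(d@ey).round(1)))(onz(c,u-.5,v,z)[:2]*1000-p0)
    print(v,i,j,'low/panel edge z12',q(i,.012),'z24',q(i,.024),'top z27',q(j,.027))
print(g[120,440:475,0]);print(g[200,430:470,0])
E
```

```text
60 456 469 low/panel edge z12 (np.float64(106.8), np.float64(115.1)) z24 (np.float64(100.3), np.float64(112.2)) top z27 (np.float64(106.2), np.float64(111.6))
80 454 467 low/panel edge z12 (np.float64(106.8), np.float64(103.7)) z24 (np.float64(100.4), np.float64(101.4)) top z27 (np.float64(106.3), np.float64(101.0))
100 452 465 low/panel edge z12 (np.float64(107.0), np.float64(92.0)) z24 (np.float64(100.5), np.float64(90.5)) top z27 (np.float64(106.6), np.float64(90.2))
120 450 462 low/panel edge z12 (np.float64(107.2), np.float64(80.1)) z24 (np.float64(100.7), np.float64(79.2)) top z27 (np.float64(106.2), np.float64(79.2))
140 448 460 low/panel edge z12 (np.float64(107.4), np.float64(67.8)) z24 (np.float64(100.9), np.float64(67.7)) top z27 (np.float64(106.6), np.float64(67.8))
160 445 458 low/panel edge z12 (np.float64(107.0), np.float64(55.2)) z24 (np.float64(100.6), np.float64(55.9)) top z27 (np.float64(106.9), np.float64(56.2))
180 448 455 low/panel edge z12 (np.float64(110.7), np.float64(42.2)) z24 (np.float64(104.0), np.float64(43.8)) top z27 (np.float64(106.7), np.float64(44.2))
200 446 452 low/panel edge z12 (np.float64(111.1), np.float64(28.9)) z24 (np.float64(104.4), np.float64(31.2)) top z27 (np.float64(106.5), np.float64(31.8))
220 444 450 low/panel edge z12 (np.float64(111.6), np.float64(15.1)) z24 (np.float64(104.9), np.float64(18.2)) top z27 (np.float64(107.0), np.float64(19.0))
[235 235 235 234 233 232 230 225 146 112  43  43  44  47  50  46  47  47
  49  45  46  59  79  82  86  85  90  89  92  97  95  94  96  95  97]
[151 151 156 161 165 165 166 165 160 157 156 161 162 164 157 112  48  43
  46  41  44  51  75  90  92  93  93  94  97  98  93  94  92  94  91  91
  89  92  93  97]
```

Panel is still about 1.6° skewed: the lower corner is on the fence and the upper end is about 3 mm short. I'll push the lagging end.

```bash
python3 -m handwheel '[{"gripper":-1,"x":0,"y":-0.02,"z":0,"yaw":0},{"gripper":-1,"x":0.05,"y":-0.02,"z":0,"yaw":0},{"gripper":-1,"x":0.1,"y":-0.02,"z":0,"yaw":0},{"gripper":-1,"x":0.1,"y":-0.014,"z":0,"yaw":0},{"gripper":-1,"x":0.1,"y":-0.008,"z":0,"yaw":0},{"gripper":-1,"x":0.1,"y":-0.002,"z":0,"yaw":0},{"gripper":-1,"x":0.1,"y":0.003,"z":0,"yaw":0},{"gripper":-1,"x":0.1,"y":0.006,"z":0,"yaw":0}]' 50
python3 -m handwheel '[{"gripper":-1,"x":0,"y":0.004,"z":0,"yaw":0},{"gripper":-1,"x":0,"y":0.007,"z":0,"yaw":0}]' 50
python3 -m handwheel '[{"gripper":-1,"x":0,"y":0.004,"z":0,"yaw":0},{"gripper":-1,"x":0,"y":0.007,"z":0,"yaw":0}]' 50
```

```text
time: 9.95
position: [0.5411, -0.0324, 0.072]
eef_rot: [-3.137, 0.003, 1.72]
contact_force: [-4.5, -0.5, 2.2]
gripper_width: 0.022
time: 10.15
position: [0.5414, -0.0325, 0.0716]
eef_rot: [-3.134, 0.003, 1.719]
contact_force: [-8.4, -0.9, 4.1]
gripper_width: 0.0218
time: 10.35
position: [0.5416, -0.0327, 0.0711]
eef_rot: [-3.13, 0.003, 1.719]
contact_force: [-9.5, -0.7, 6.3]
gripper_width: 0.0219
```

```bash
cat >> h.py <<'E'
def fence(tag):
    import pickle
    s=readout.observe();c=capture('wrist');pickle.dump(c,open(tag+'.pkl','wb'));y=s['eef_rot'][2];p0=s['position'][:2]*1000;g=c['color'].astype(int)
    ex=np.array([np.sin(y),-np.cos(y)]);ey=np.array([np.cos(y),np.sin(y)])
    print('pos',(s['position']*1000).round(1),'rpy',s['eef_rot'].round(3),'F jig x,y,z',(s['contact_force'][:2]@ex).round(1),(s['contact_force'][:2]@ey).round(1),s['contact_force'][2].round(1))
    for v in range(60,245,15):
        r=g[v,:,0]; i=425
        while r[i]>85:i+=1
        j=i+3
        while r[j]<75 and j<520:j+=1
        q=lambda u,z:tuple(float(np.round((onz(c,u-.5,v,z)[:2]*1000-p0)@e,1)) for e in (ex,ey))
        print(v,i,j,'z12',q(i,.012),'z24',q(i,.024),'top z27',q(j,.027), 'white' if r[i-6]>190 else 'panel')
E
python3 -c "
from h import *
fence('w8')"
```

```text
pos [541.6 -32.7  71.1] rpy [-3.130e+00  3.000e-03  1.719e+00] F jig x,y,z -9.5 0.8 6.3
60 455 468 z12 (104.5, 114.6) z24 (98.2, 111.6) top z27 (104.0, 111.1) white
75 453 466 z12 (104.2, 106.1) z24 (98.0, 103.7) top z27 (103.8, 103.2) panel
90 452 465 z12 (104.6, 97.5) z24 (98.4, 95.6) top z27 (104.3, 95.3) panel
105 425 446 z12 (88.8, 88.5) z24 (83.5, 87.2) top z27 (94.3, 87.0) panel
120 449 461 z12 (104.9, 79.9) z24 (98.6, 79.1) top z27 (104.0, 79.0) white
135 447 459 z12 (104.7, 70.8) z24 (98.4, 70.6) top z27 (104.0, 70.6) white
150 446 458 z12 (105.2, 61.6) z24 (98.9, 61.9) top z27 (104.5, 62.0) white
165 444 456 z12 (105.1, 52.1) z24 (98.8, 53.0) top z27 (104.5, 53.3) white
180 442 454 z12 (105.0, 42.5) z24 (98.7, 44.0) top z27 (104.5, 44.4) white
195 440 452 z12 (104.9, 32.6) z24 (98.6, 34.7) top z27 (104.5, 35.3) white
210 442 451 z12 (107.6, 22.5) z24 (101.1, 25.2) top z27 (105.2, 25.9) panel
225 445 449 z12 (111.0, 12.2) z24 (104.4, 15.5) top z27 (105.2, 16.4) panel
240 443 447 z12 (111.1, 1.5) z24 (104.4, 5.5) top z27 (105.3, 6.5) panel
```

Upper end now reads flush. I'll bear once at the middle, raised about 2 mm, to seat it along its whole length.

```bash
python3 -m handwheel '[{"gripper":-1,"x":0,"y":-0.02,"z":-0.006,"yaw":0},{"gripper":-1,"x":-0.06,"y":-0.02,"z":-0.006,"yaw":0},{"gripper":-1,"x":-0.127,"y":-0.02,"z":-0.006,"yaw":0},{"gripper":-1,"x":-0.127,"y":-0.014,"z":-0.006,"yaw":0},{"gripper":-1,"x":-0.127,"y":-0.008,"z":-0.006,"yaw":0},{"gripper":-1,"x":-0.127,"y":-0.002,"z":-0.006,"yaw":0},{"gripper":-1,"x":-0.127,"y":0.004,"z":-0.006,"yaw":0},{"gripper":-1,"x":-0.127,"y":0.008,"z":-0.006,"yaw":0}]' 50
python3 -m handwheel '[{"gripper":-1,"x":0,"y":0.004,"z":0,"yaw":0},{"gripper":-1,"x":0,"y":0.008,"z":0,"yaw":0}]' 50
python3 -c "
from h import *
fence('w9')"
```

```text
time: 11.2
position: [0.5478, -0.0694, 0.0726]
eef_rot: [-3.126, 0.002, 1.72]
contact_force: [-8.1, -0.8, 4.3]
gripper_width: 0.0216
time: 11.4
position: [0.5479, -0.069, 0.0721]
eef_rot: [-3.121, 0.002, 1.72]
contact_force: [-10.6, -2.9, 7.7]
gripper_width: 0.0219
pos [547.9 -69.   72.1] rpy [-3.121e+00  2.000e-03  1.720e+00] F jig x,y,z -10.9 -1.3 7.7
60 455 467 z12 (104.1, 114.7) z24 (98.0, 111.7) top z27 (103.2, 111.1) white
75 454 466 z12 (104.5, 106.2) z24 (98.3, 103.8) top z27 (103.6, 103.3) white
90 452 464 z12 (104.2, 97.6) z24 (98.1, 95.7) top z27 (103.4, 95.4) white
105 450 463 z12 (104.0, 88.9) z24 (97.9, 87.5) top z27 (103.9, 87.3) white
120 449 461 z12 (104.5, 80.0) z24 (98.3, 79.1) top z27 (103.8, 79.0) white
135 447 459 z12 (104.3, 70.9) z24 (98.2, 70.6) top z27 (103.7, 70.6) white
150 446 458 z12 (104.8, 61.6) z24 (98.6, 61.9) top z27 (104.2, 62.1) white
165 452 456 z12 (109.9, 52.2) z24 (103.4, 53.1) top z27 (104.2, 53.4) panel
180 451 454 z12 (110.5, 42.6) z24 (104.0, 44.0) top z27 (104.2, 44.4) panel
195 449 452 z12 (110.5, 32.7) z24 (104.0, 34.8) top z27 (104.2, 35.3) panel
210 447 450 z12 (110.5, 22.6) z24 (104.0, 25.3) top z27 (104.2, 26.0) panel
225 445 448 z12 (110.6, 12.2) z24 (104.0, 15.5) top z27 (104.3, 16.4) panel
240 443 446 z12 (110.6, 1.6) z24 (104.1, 5.6) top z27 (104.4, 6.6) panel
```

Flush along the whole visible length. Next, round to the -y end.

```bash
python3 -m handwheel '[{"gripper":-1,"x":0,"y":-0.04,"z":-0.004,"yaw":0},{"gripper":-1,"x":-0.15,"y":-0.04,"z":-0.004,"yaw":0},{"gripper":-1,"x":-0.3,"y":-0.04,"z":-0.004,"yaw":0},{"gripper":-1,"x":-0.335,"y":-0.04,"z":-0.004,"yaw":0},{"gripper":-1,"x":-0.335,"y":-0.04,"z":-0.004,"yaw":0},{"gripper":-1,"x":-0.335,"y":0.06,"z":-0.004,"yaw":0},{"gripper":-1,"x":-0.335,"y":0.16,"z":-0.004,"yaw":0},{"gripper":-1,"x":-0.335,"y":0.16,"z":-0.004,"yaw":0}]' 50
python3 -c "
from h import *
look('w10')
c=capture('scene');import pickle;pickle.dump(c,open('sc10.pkl','wb'));save(c,'sc10.png',(215,120,415,330),2.7)"
```

```text
time: 12.25
position: [0.6143, -0.1567, 0.0726]
eef_rot: [-3.125, -0.0, 1.725]
contact_force: [-0.4, 1.1, 0.7]
gripper_width: 0.0215
pos [ 614.3 -156.7   72.6] yaw 98.83 F jig x,y,z -0.2 1.1 0.7
(212, 0) jig x,y rel TCP -37.2 142.2
(222, 206) jig x,y rel TCP -36.2 26.9
(364, 205) jig x,y rel TCP 52.4 28.0
(375, 0) jig x,y rel TCP 51.7 141.9
(337, 0) jig x,y rel TCP 31.0 141.7
(341, 13) jig x,y rel TCP 33.4 135.2
(332, 23) jig x,y rel TCP 28.6 130.2
(319, 16) jig x,y rel TCP 21.4 133.7
(324, 0) jig x,y rel TCP 23.9 141.7
```

View pics/sc10.png

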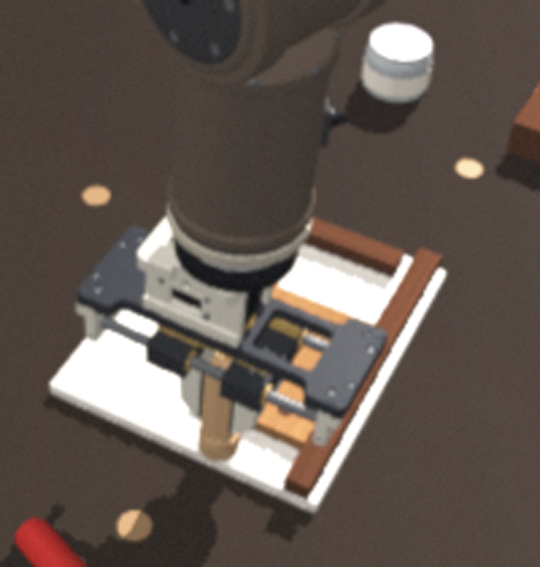

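Foot is 12 mm short of the -y end, 8 mm to the -x side of the panel's centreline. Creeping along the fence.

```bash
python3 -m handwheel '[{"gripper":-1,"x":0.007,"y":0,"z":0,"yaw":0},{"gripper":-1,"x":0.014,"y":0,"z":0,"yaw":0},{"gripper":-1,"x":0.021,"y":0,"z":0,"yaw":0},{"gripper":-1,"x":0.028,"y":0,"z":0,"yaw":0},{"gripper":-1,"x":0.035,"y":0,"z":0,"yaw":0},{"gripper":-1,"x":0.041,"y":0,"z":0,"yaw":0},{"gripper":-1,"x":0.047,"y":0,"z":0,"yaw":0},{"gripper":-1,"x":0.053,"y":0,"z":0,"yaw":0},{"gripper":-1,"x":0.059,"y":0,"z":0,"yaw":0},{"gripper":-1,"x":0.065,"y":0,"z":0,"yaw":0}]' 50
python3 -m handwheel '[{"gripper":-1,"x":0.006,"y":0,"z":0,"yaw":0},{"gripper":-1,"x":0.012,"y":0,"z":0,"yaw":0},{"gripper":-1,"x":0.018,"y":0,"z":0,"yaw":0},{"gripper":-1,"x":0.024,"y":0,"z":0,"yaw":0},{"gripper":-1,"x":0.03,"y":0,"z":0,"yaw":0},{"gripper":-1,"x":0.036,"y":0,"z":0,"yaw":0},{"gripper":-1,"x":0.042,"y":0,"z":0,"yaw":0},{"gripper":-1,"x":0.048,"y":0,"z":0,"yaw":0},{"gripper":-1,"x":0.054,"y":0,"z":0,"yaw":0},{"gripper":-1,"x":0.06,"y":0,"z":0,"yaw":0}]' 50
python3 -c "
from h import *
look('w11')"
```

```text
time: 13.35
position: [0.6074, -0.1396, 0.0721]
eef_rot: [-3.121, 0.001, 1.723]
contact_force: [-0.6, -2.3, 1.0]
gripper_width: 0.0218
time: 14.35
position: [0.6046, -0.1217, 0.0721]
eef_rot: [-3.121, 0.001, 1.722]
contact_force: [-0.8, -2.3, 0.7]
gripper_width: 0.022
pos [ 604.6 -121.7   72.1] yaw 98.69 F jig x,y,z -1.2 -2.2 0.7
(219, 0) jig x,y rel TCP -33.5 141.9
(229, 221) jig x,y rel TCP -32.3 17.3
(273, 222) jig x,y rel TCP -4.5 16.8
(262, 230) jig x,y rel TCP -11.5 11.5
(258, 244) jig x,y rel TCP -14.2 2.1
(302, 244) jig x,y rel TCP 14.1 2.4
(299, 232) jig x,y rel TCP 12.0 10.4
(287, 222) jig x,y rel TCP 4.4 16.9
(370, 221) jig x,y rel TCP 56.5 17.9
(382, 0) jig x,y rel TCP 55.0 141.6
```

```bash
python3 -m handwheel '[{"gripper":-1,"x":0.006,"y":0,"z":0,"yaw":0},{"gripper":-1,"x":0.012,"y":0,"z":0,"yaw":0},{"gripper":-1,"x":0.018,"y":0,"z":0,"yaw":0},{"gripper":-1,"x":0.024,"y":0,"z":0,"yaw":0},{"gripper":-1,"x":0.03,"y":0,"z":0,"yaw":0},{"gripper":-1,"x":0.036,"y":0,"z":0,"yaw":0},{"gripper":-1,"x":0.042,"y":0,"z":0,"yaw":0},{"gripper":-1,"x":0.048,"y":0,"z":0,"yaw":0},{"gripper":-1,"x":0.054,"y":0,"z":0,"yaw":0},{"gripper":-1,"x":0.06,"y":0,"z":0,"yaw":0}]' 50
python3 -m handwheel '[{"gripper":-1,"x":0.006,"y":0,"z":0,"yaw":0},{"gripper":-1,"x":0.012,"y":0,"z":0,"yaw":0},{"gripper":-1,"x":0.018,"y":0,"z":0,"yaw":0},{"gripper":-1,"x":0.024,"y":0,"z":0,"yaw":0},{"gripper":-1,"x":0.03,"y":0,"z":0,"yaw":0},{"gripper":-1,"x":0.034,"y":0,"z":0,"yaw":0}]' 50
python3 - <<'E'
from h import *
look('w12')
import pickle
c=pickle.load(open('w12.pkl','rb'));g=c['color'].astype(int);y=readout.observe()['eef_rot'][2];p0=readout.observe()['position'][:2]*1000
ey=np.array([np.cos(y),np.sin(y)])
for u in (250,300,330):print(u,g[0:70:3,u,0])
E
```

```text
time: 15.4
position: [0.6017, -0.1033, 0.0721]
eef_rot: [-3.12, 0.0, 1.723]
contact_force: [-1.4, -3.6, 0.9]
gripper_width: 0.0217
time: 16.0
position: [0.6001, -0.093, 0.072]
eef_rot: [-3.12, 0.0, 1.723]
contact_force: [-0.5, -2.5, 0.9]
gripper_width: 0.0217
pos [600.1 -93.   72. ] yaw 98.72 F jig x,y,z -0.9 -2.4 0.9
(219, 0) jig x,y rel TCP -33.5 141.9
(229, 222) jig x,y rel TCP -32.4 16.7
(272, 222) jig x,y rel TCP -5.1 16.9
(262, 230) jig x,y rel TCP -11.5 11.6
(258, 244) jig x,y rel TCP -14.2 2.1
(302, 244) jig x,y rel TCP 14.1 2.4
(297, 229) jig x,y rel TCP 10.7 12.4
(287, 222) jig x,y rel TCP 4.3 16.9
(370, 221) jig x,y rel TCP 56.4 17.9
(382, 0) jig x,y rel TCP 55.0 141.6
250 [164 163 162 163 165 165 165 165 165 163 165 168 167 165 168 168 168 167
 169 169 168 168 168 169]
300 [156 157 158 156 156 156 157 156 157 156 157 156 157 158 157 157 158 157
 158 162 159 159 160 160]
330 [156 157 157 157 159 159 160  84  78  77  75  78  78  88 160 161 162 162
 162 162 163 163 162 162]
```

```bash
python3 -m handwheel '[{"gripper":-1,"x":0.006,"y":0,"z":0,"yaw":0},{"gripper":-1,"x":0.012,"y":0,"z":0,"yaw":0},{"gripper":-1,"x":0.018,"y":0,"z":0,"yaw":0},{"gripper":-1,"x":0.023,"y":0,"z":0,"yaw":0}]' 50
python3 -m handwheel '[{"gripper":-1,"x":0.004,"y":0,"z":0,"yaw":0},{"gripper":-1,"x":0.008,"y":0,"z":0,"yaw":0}]' 50
```

```text
time: 16.45
position: [0.5991, -0.0857, 0.072]
eef_rot: [-3.12, -0.0, 1.723]
contact_force: [-0.7, -2.3, -0.5]
gripper_width: 0.022
time: 16.65
position: [0.5988, -0.0847, 0.0721]
eef_rot: [-3.121, 0.002, 1.723]
contact_force: [-0.2, -8.0, -0.2]
gripper_width: 0.0214
```

```bash
python3 -m handwheel '[{"gripper":-1,"x":0.004,"y":0,"z":0,"yaw":0},{"gripper":-1,"x":0.008,"y":0,"z":0,"yaw":0}]' 50
```

```text
time: 16.85
position: [0.5988, -0.0845, 0.0721]
eef_rot: [-3.121, 0.004, 1.721]
contact_force: [0.7, -10.4, -1.1]
gripper_width: 0.0218
```

The stop is felt (8 to 10 N). Backing off and moving round to the -x side to check, and to bear again on the fence if needed.

```bash
python3 -m handwheel '[{"gripper":-1,"x":-0.03,"y":0,"z":0,"yaw":0},{"gripper":-1,"x":-0.03,"y":-0.12,"z":0,"yaw":0},{"gripper":-1,"x":-0.03,"y":-0.2,"z":0,"yaw":0},{"gripper":-1,"x":-0.03,"y":-0.2,"z":0,"yaw":0},{"gripper":-1,"x":0.1,"y":-0.2,"z":0,"yaw":0},{"gripper":-1,"x":0.24,"y":-0.2,"z":0,"yaw":0},{"gripper":-1,"x":0.27,"y":-0.2,"z":0,"yaw":0},{"gripper":-1,"x":0.27,"y":-0.2,"z":0,"yaw":0}]' 50
python3 - <<'E'
from h import *
look('w13')
import pickle
c=pickle.load(open('w13.pkl','rb'));save(c,'w13.png',(270,0,510,255),2.3)
E
python3 -c "
from h import *
fence('w13b')"
```

```text
time: 17.65
position: [0.528, -0.0106, 0.0732]
eef_rot: [-3.122, 0.003, 1.726]
contact_force: [0.3, 0.0, -1.2]
gripper_width: 0.0216
pos [528.  -10.6  73.2] yaw 98.87 F jig x,y,z 0.3 0.0 -1.2
(469, 150) jig x,y rel TCP 113.6 62.0
(432, 156) jig x,y rel TCP 91.4 58.2
(406, 151) jig x,y rel TCP 75.4 61.0
(322, 153) jig x,y rel TCP 25.1 59.5
(320, 244) jig x,y rel TCP 25.8 2.0
(324, 238) jig x,y rel TCP 28.2 6.0
(414, 238) jig x,y rel TCP 86.1 6.4
(422, 244) jig x,y rel TCP 91.7 2.3
(456, 244) jig x,y rel TCP 114.0 2.4
pos [528.1 -12.7  73.2] rpy [-3.122  0.004  1.723] F jig x,y,z 1.0 -0.3 -1.4
60 425 520 z12 (86.3, 114.4) z24 (81.3, 111.5) top z27 (134.2, 112.1) panel
75 425 520 z12 (87.2, 105.9) z24 (82.1, 103.5) top z27 (135.4, 104.2) panel
90 425 520 z12 (88.0, 97.3) z24 (82.9, 95.5) top z27 (136.8, 96.2) panel
105 467 481 z12 (115.3, 89.0) z24 (108.5, 87.6) top z27 (115.0, 87.5) white
120 465 478 z12 (115.2, 80.0) z24 (108.4, 79.2) top z27 (114.4, 79.2) panel
135 463 477 z12 (115.1, 70.9) z24 (108.3, 70.6) top z27 (115.0, 70.7) panel
150 471 475 z12 (121.6, 61.7) z24 (114.4, 62.0) top z27 (115.1, 62.1) panel
165 469 472 z12 (121.7, 52.1) z24 (114.5, 53.0) top z27 (114.5, 53.3) panel
180 425 437 z12 (93.9, 42.1) z24 (88.4, 43.6) top z27 (94.4, 44.1) panel
195 465 468 z12 (121.9, 32.4) z24 (114.7, 34.5) top z27 (114.8, 35.1) panel
210 463 466 z12 (122.1, 22.2) z24 (114.9, 25.0) top z27 (115.0, 25.7) panel
225 460 464 z12 (121.6, 11.8) z24 (114.4, 15.2) top z27 (115.1, 16.0) panel
240 458 462 z12 (121.8, 1.1) z24 (114.6, 5.1) top z27 (115.4, 6.1) panel
```

View pics/w13.png

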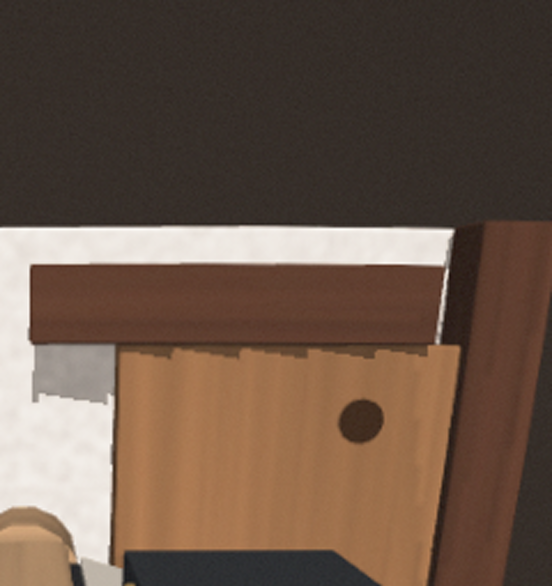

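Picture: the panel end lies against the stop (crop y≈347) and its long edge against the fence (x≈440-458), with no visible gap. One last light bear on the fence, then the pusher goes home.

```bash
python3 -m handwheel '[{"gripper":-1,"x":0,"y":0.007,"z":0,"yaw":0},{"gripper":-1,"x":0,"y":0.014,"z":0,"yaw":0},{"gripper":-1,"x":0,"y":0.02,"z":0,"yaw":0},{"gripper":-1,"x":0,"y":0.026,"z":0,"yaw":0},{"gripper":-1,"x":0,"y":0.03,"z":0,"yaw":0},{"gripper":-1,"x":0,"y":0.034,"z":0,"yaw":0}]' 50
python3 -m handwheel '[{"gripper":-1,"x":0,"y":0.004,"z":0,"yaw":0},{"gripper":-1,"x":0,"y":0.006,"z":0,"yaw":0}]' 50
```

```text
time: 18.35
position: [0.5382, -0.0126, 0.0729]
eef_rot: [-3.122, 0.005, 1.721]
contact_force: [0.3, 0.7, -1.0]
gripper_width: 0.0218
time: 18.55
position: [0.5389, -0.0125, 0.0726]
eef_rot: [-3.119, 0.005, 1.721]
contact_force: [-5.7, -0.3, 2.7]
gripper_width: 0.0216
```

Seated: 5.7 N with no travel. Lifting off and returning to the stand.

```bash
python3 -m handwheel '[{"gripper":-1,"x":0,"y":-0.04,"z":0,"yaw":0},{"gripper":-1,"x":0,"y":-0.05,"z":-0.05,"yaw":0},{"gripper":-1,"x":0,"y":-0.05,"z":-0.2,"yaw":0},{"gripper":-1,"x":-0.13,"y":-0.12,"z":-0.24,"yaw":0.04},{"gripper":-1,"x":-0.28,"y":-0.18,"z":-0.24,"yaw":0.08},{"gripper":-1,"x":-0.43,"y":-0.25,"z":-0.24,"yaw":0.12},{"gripper":-1,"x":-0.57,"y":-0.32,"z":-0.24,"yaw":0.16},{"gripper":-1,"x":-0.71,"y":-0.39,"z":-0.24,"yaw":0.1875},{"gripper":-1,"x":-0.84,"y":-0.46,"z":-0.24,"yaw":0.1875},{"gripper":-1,"x":-0.898,"y":-0.493,"z":-0.24,"yaw":0.1875}]' 50
python3 -m handwheel '[{"gripper":-1,"x":0,"y":0,"z":0,"yaw":0},{"gripper":-1,"x":0,"y":0,"z":0,"yaw":0}]' 50
python3 - <<'E'
from h import *
s=readout.observe();p=s['position'];y=s['eef_rot'][2];print(p,s['eef_rot'],s['gripper_width'])
d=np.array([.433,-.301])-p[:2];print('x',d@[np.cos(y),np.sin(y)]/.3,'y',d@[np.sin(y),-np.cos(y)]/.3,'z to .066',(p[2]-.066)/.3,'yaw',(y-1.132)/np.pi)
c=capture('side');u,v=proj(c,p).astype(int);save(c,'s14.png',(u-70,v-60,u+70,v+80),4)
E
```

```text
time: 19.55
position: [0.4319, -0.3047, 0.1495]
eef_rot: [-3.127, 0.018, 1.127]
contact_force: [-0.2, -0.2, 0.1]
gripper_width: 0.0218
time: 19.75
position: [0.4312, -0.3048, 0.1495]
eef_rot: [-3.127, 0.018, 1.125]
contact_force: [-0.1, 0.8, -0.3]
gripper_width: 0.0222
[ 0.43123551 -0.30477256  0.14949815] [-3.12719415  0.01820384  1.12522105] 0.022201999322510296
x 0.013882250978612934 y -0.00011225046238711811 z to .066 0.27832716828051646 yaw -0.0021578062335590883
```

View pics/s14.png

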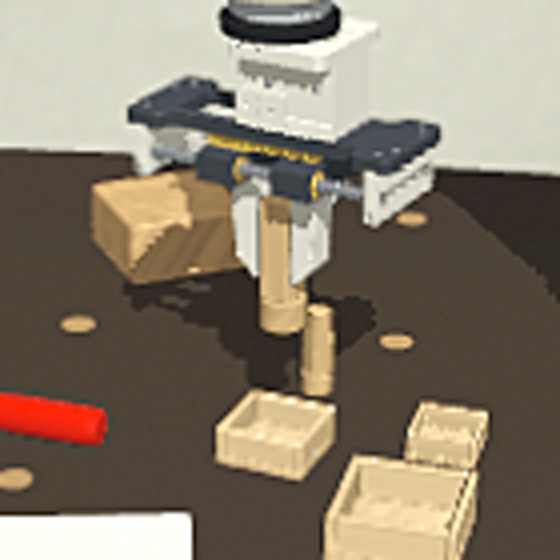

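Pusher held firmly, above the empty middle stand at (275,435) in the crop. Lowering.

```bash
python3 -m handwheel '[{"gripper":-1,"x":0.02,"y":0.005,"z":0.03,"yaw":0},{"gripper":-1,"x":0.02,"y":0.005,"z":0.08,"yaw":0},{"gripper":-1,"x":0.02,"y":0.005,"z":0.14,"yaw":0},{"gripper":-1,"x":0.02,"y":0.005,"z":0.2,"yaw":0},{"gripper":-1,"x":0.02,"y":0.005,"z":0.24,"yaw":0},{"gripper":-1,"x":0.02,"y":0.005,"z":0.265,"yaw":0},{"gripper":-1,"x":0.02,"y":0.005,"z":0.275,"yaw":0},{"gripper":-1,"x":0.02,"y":0.005,"z":0.28,"yaw":0}]' 50
python3 -m handwheel '[{"gripper":-1,"x":0,"y":0,"z":0.005,"yaw":0},{"gripper":-1,"x":0,"y":0,"z":0.01,"yaw":0}]' 50
```

```text
time: 20.6
position: [0.4344, -0.2995, 0.0653]
eef_rot: [-3.127, 0.018, 1.128]
contact_force: [-1.2, 0.7, 0.1]
gripper_width: 0.0215
time: 20.8
position: [0.4348, -0.2997, 0.0627]
eef_rot: [-3.128, 0.017, 1.128]
contact_force: [0.3, 0.8, -0.4]
gripper_width: 0.0217
```

```bash
python3 -m handwheel '[{"gripper":-1,"x":0,"y":0,"z":0.003,"yaw":0},{"gripper":-1,"x":0,"y":0,"z":0.005,"yaw":0}]' 50
```

```text
time: 21.0
position: [0.435, -0.2999, 0.0615]
eef_rot: [-3.129, 0.017, 1.127]
contact_force: [-0.8, 0.7, 5.4]
gripper_width: 0.0218
```

Floor felt at z = 61.5 mm (it was gripped at 61.3). Releasing slowly, then straight up.

```bash
python3 -m handwheel '[{"gripper":-0.5,"x":0,"y":0,"z":0,"yaw":0},{"gripper":-0.4,"x":0,"y":0,"z":0,"yaw":0},{"gripper":-0.2,"x":0,"y":0,"z":0,"yaw":0},{"gripper":0.2,"x":0,"y":0,"z":0,"yaw":0},{"gripper":0.3,"x":0,"y":0,"z":0,"yaw":0},{"gripper":0.3,"x":0,"y":0,"z":0,"yaw":0},{"gripper":0.3,"x":0,"y":0,"z":0,"yaw":0}]' 5
python3 -m handwheel '[{"gripper":0.3,"x":0,"y":0,"z":-0.05,"yaw":0},{"gripper":0.3,"x":0,"y":0,"z":-0.15,"yaw":0},{"gripper":0.3,"x":0,"y":0,"z":-0.3,"yaw":0},{"gripper":0.3,"x":0,"y":0,"z":-0.45,"yaw":0},{"gripper":0.3,"x":0,"y":0,"z":-0.6,"yaw":0},{"gripper":0.3,"x":0,"y":0,"z":-0.7,"yaw":0},{"gripper":0.3,"x":0,"y":0,"z":-0.7,"yaw":0}]' 5
python3 - <<'E'
from h import *
a=capture('side');save(a,'e1.png',(190,110,400,270),1.8);b=capture('scene');save(b,'e2.png',(110,150,390,330),1.8)
A=cv2.imread('pics/e1.png');B=cv2.imread('pics/e2.png');h=max(len(A),len(B))
A=cv2.copyMakeBorder(A,0,h-len(A),0,0,0);B=cv2.copyMakeBorder(B,0,h-len(B),0,0,0)
o=np.hstack([A,B]);o=cv2.resize(o,None,fx=790/o.shape[1],fy=790/o.shape[1]);cv2.imwrite('pics/e.png',o)
E
```

```text
time: 21.7
position: [0.435, -0.2998, 0.0615]
eef_rot: [-3.129, 0.017, 1.127]
contact_force: [0.1, 0.1, -1.0]
gripper_width: 0.059
time: 22.4
position: [0.4408, -0.2989, 0.2759]
eef_rot: [-3.137, 0.017, 1.127]
contact_force: [0.4, -0.2, -0.4]
gripper_width: 0.0596
```

The viewer limit is reached, so the final checks are numeric.

```bash
python3 - <<'E'
from h import *
import itertools
for n in ['scene','side']:
    c=capture(n);hsv=cv2.cvtColor(c['color'],cv2.COLOR_RGB2HSV).astype(int)
    ctr=np.array([.4335,-.3005]); bot=proj(c,[*ctr,.035]);top=proj(c,[*ctr,.094]);print(n,'expected z35,top px',bot.round(1),top.round(1))
    m=((hsv[...,2]>110)&(hsv[...,1]>40)&(hsv[...,0]<30))
    for z in (.1,.09,.075,.06,.045):
        u,v=proj(c,[*ctr,z]); v=int(round(v)); r=np.where(m[v,int(u)-14:int(u)+15])[0]
        print('z',z,'row',v,'exp u',round(u,1),'wood cols',(r.min()+int(u)-14,r.max()+int(u)-14,len(r)) if len(r) else None)
    box=(225,180,385,315) if n=='scene' else (200,178,312,257)
    p=((hsv[...,0]>8)&(hsv[...,0]<22)&(hsv[...,1]>90)&(hsv[...,2]>110)).astype(np.uint8);q=np.zeros_like(p);q[box[1]:box[3],box[0]:box[2]]=p[box[1]:box[3],box[0]:box[2]]
    k=max(cv2.findContours(q,0,1)[0],key=cv2.contourArea);P=np.array([onz(c,*t[0],.024)[:2]*1000 for t in k],np.float32);print('panel',cv2.minAreaRect(P))
E
```

```text
scene expected z35,top px [175.9 278.7] [171.2 258.9]
z 0.1 row 257 exp u 170.6 wood cols (np.int64(165), np.int64(177), 13)
z 0.09 row 260 exp u 171.5 wood cols (np.int64(165), np.int64(179), 15)
z 0.075 row 265 exp u 172.7 wood cols (np.int64(166), np.int64(183), 17)
z 0.06 row 270 exp u 173.9 wood cols (np.int64(168), np.int64(187), 20)
z 0.045 row 275 exp u 175.1 wood cols (np.int64(161), np.int64(189), 29)
panel ((614.593994140625, -37.647552490234375), (131.44447326660156, 259.1246337890625), 15.517925262451172)
side expected z35,top px [325.4 156.7] [325.8 136.6]
z 0.1 row 134 exp u 325.8 wood cols (np.int64(325), np.int64(339), 8)
z 0.09 row 138 exp u 325.8 wood cols (np.int64(320), np.int64(339), 19)
z 0.075 row 143 exp u 325.7 wood cols (np.int64(320), np.int64(339), 19)
z 0.06 row 148 exp u 325.6 wood cols (np.int64(320), np.int64(339), 20)
z 0.045 row 153 exp u 325.5 wood cols (np.int64(320), np.int64(339), 19)
panel ((601.7027587890625, -32.868621826171875), (131.346435546875, 274.9950866699219), 9.571060180664062)
```

```bash
python3 - <<'E'
from h import *
for n,box in (('scene',(225,180,385,315)),('side',(200,178,312,257))):
    c=capture(n);hsv=cv2.cvtColor(c['color'],cv2.COLOR_RGB2HSV).astype(int)
    p=((hsv[...,0]>8)&(hsv[...,0]<22)&(hsv[...,1]>90)&(hsv[...,2]>150)).astype(np.uint8);q=np.zeros_like(p);q[box[1]:box[3],box[0]:box[2]]=p[box[1]:box[3],box[0]:box[2]]
    k=max(cv2.findContours(q,0,1)[0],key=cv2.contourArea);P=np.array([onz(c,*t[0],.024)[:2]*1000 for t in k],np.float32);print(n,'panel',cv2.minAreaRect(P))
s=readout.observe();print(s['time'],s['position'],s['contact_force'])
order.hand_in()
E
```

```text
scene panel ((597.8408813476562, -4.360687255859375), (92.09208679199219, 131.34344482421875), 9.285902976989746)
side panel ((595.4662475585938, 3.4143142700195312), (89.45632934570312, 139.4944305419922), 9.059152603149414)
22.7 [ 0.43829043 -0.29730247  0.27006037] [-0.21720748 -0.37917102 -0.57087054]
the job is handed in; nothing more can be done
```

I pushed the panel flat against the long fence and then along it to the end stop, using only the wooden pusher. The pusher is back upright in the middle stand, released, with the arm clear. I handed in at 22.7 s.

**Pushing:** The panel landed on the fence about 1.6° skewed, so I pushed its lagging end and then its middle until it was flush. The highest force I read was about 11 N, above the 6 N you suggested but below 15 N. Forces were read only at the end of each short move, so a brief higher peak could have gone unseen.

**Panel check:**
- The last close wrist picture showed no visible gap at either edge, about 0.5 mm at most.
- A final light press on the fence met 5.7 N at once, with no visible shift.
- After release, the scene and side views put the panel at 9.3° and 9.1°, against about 9.2° for the jig.
- Those two views disagree on the panel's centre along the jig by about 8 mm. I attribute that to the mask picking up the panel's side face, and I relied on the wrist view and the contact forces.

**Pusher check:** I reached the picture limit and could not view the final picture. From pixel measurements, the shank's edge stays vertical in the side view at the stand. The stand floor was felt at about the height where the pusher was first gripped.

**Other things:** The arm did not approach the tin, offcut or screwdriver, but I did not re-measure their positions at the end.

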